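Open the long blade case by its press-and-slide cover

ROBOT

A 6-joint arm with a two-finger parallel gripper is mounted at the origin on a cart in front of the work surface, level with it; the furniture and walls round the work are solid. World frame = base frame: x ahead of the robot, y to its left, z up, the work surface at z = 0. Lengths are in mm, angles in rad, forces in N, time in s.
With the tool pointing down it reaches from about 350 to 725 mm from the base axis. Payload 4.3 kg.
Tool frame: the origin (TCP) lies on the mounting face of the last link; the fingertips stand 173 mm ahead of it and the grasp point (between the pads) lies 155 mm ahead of it; z points along the fingers, y is the direction in which the jaws open and shut (so a half turn about z gives the same grasp; the last joint's range is limited). The gripper opens to 85 mm and grips with 20 to 120 N. Pads are 22 mm wide; open, the fingers measure 114 mm over their backs; the gripper's body (76 mm by 85 mm) begins 54 mm behind the grasp point. The pads swing forward as they close: fully open they stand 13 mm farther back than shut.
Start: joints at [1.058, 0.377, 0.081, 1.274, 0, 1.46], TCP at [225.4, 529.002, 404.729] pointing down, gripper open.
Joint ranges: [-2.72, 2.72], [-0.84, 1.66], [-1.02, 1.22], [-1.77, 2.12], [-1.37, 1.28], [-3.14, 3.14]. Speed limits (rad/s): [2.57, 2.57, 3.14, 3.14, 3.14, 3.14].

INTERFACE

Orientations are given as a unit quaternion [w, x, y, z].
In Python, from station import env, eyes gives the robot as it stands.
- The arm moves only by the tool servo_tool, never from a script. Its arguments are lists of equal length, an entry for each row: "angular": the turn, a rotation vector about the tool's x, y, z in rad, a list of three; "slide": the shift along the tool's x, y, z in cm, a list of three; "claw": the closure, from 0 (fully open) to 1 (shut). In form: {"angular": [[ax, ay, az], ...], "slide": [[x, y, z], ...], "claw": [claw, ...]}. A call has 1 to 8 rows; each row is the pose to reach, as a shift and turn from the pose measured when the call began, along the tool's axes at that moment; what a row does not reach only later rows make up. A row lasts 1/10 s, in which the tool goes at most 50 mm and 8.59 degrees, less where a joint would pass 70% of its speed; a pose out of reach is approached as far as the arm can. A call with a gripper value outside its range is refused whole. The fingers move at their own pace and stop on an object; the grip force is fixed at half the most. Time passes only in rows, so rows that repeat a pose let the fingers close. It gives the time, the measured TCP pose, the force and the opening at its end, in the units of the state.
- env.read_state(): the state, without advancing time (a new reading comes with each control period).
- eyes.get_image(name): name is "side" or "top" or "wrist"; returns a dict with "frame" (384x512x3 uint8, blue, green, red), "z_map" (384x512 float32, mm along the optical axis (not along the pixel's ray), 0 where there is no reading), "fx", "fy", "cx", "cy" (pixels), "world_from_camera" (4x4, takes a point from camera to world coordinates); the wrist camera has in their place "hand_eye" (4x4, takes a point from camera to tool coordinates, whose origin is the TCP and whose axes are the flange's). Camera axes: x right, y down, z forward; pixel columns grow to the right and rows downward; lengths in mm; the calibration is good to about 2 mm. A picture is of the moment at which its call begins: read the wrist's pose just before it.
- env.hand_in(): hands the job in, once; it reports no verdict.
The state is a dict: "time": time; "qpos": joint angles; "qd": joint speeds; "effort": joint torques, N m; "eef_pos": TCP position; "eef_rot": TCP orientation; "force": force on the tool from outside, world axes, zero at the start; "torque": the same for the moment, N m; "finger_gap": finger opening in mm.
Only numpy, scipy, OpenCV 4.12 (cv2) and the standard library are available. Lean on these libraries where they do the work, as an engineer would, in place of code of your own. Each camera call takes 0.05 s, during which the arm holds its last target. There are 200 camera calls.

TASK

Two grey cases for cutter blades stand on the worktop, a long one and a short one. Open the long one: press the black release tab on its cover down and, keeping it pressed, slide the cover along its rails as far as it goes, towards the end that is farther from the tab. Leave the cover of the short case shut.

Things in the scene. Friction and masses are not known exactly. Their poses are not given: they have to be found in the camera images.
- long_case: The longer of two like grey blade cases: 200 mm long (own x), 84 mm wide (own y), rails 48 mm high; heavy, does not move. Origin: centre of its underside, z up. An aluminium cover, 112 x 70 mm, lies between the rails and slides along the case's +x. On it stands the black release tab: shut, its centre is at x = -40 mm, y = 0. The short case is 240 mm or more away, centre to centre.
- long_tab (a point): Middle of the flat ribbed top of the long case's tab, 43 mm behind the case's centre (x = -43 mm) when shut, 59 mm above the worktop; axes as the case. Tab 35 (x) x 40 mm (y); a ridge 9 mm high crosses it 14.5 mm to +x of this point. It sinks up to 8 mm on a spring (2.8 N to start, 5.6 N fully down). Pressed 5 mm or more it unlocks the cover; even fully down it stands above the rails.
- long_cover (a joint): How far the long case's cover, and the tab on it, are slid along the case's +x, in m: 0 shut and locked (1.5 mm of play), 0.080 fully open at its end stop. Sliding it takes about 2 N, while the tab is held down; pushing on the tab's ridge helps. It stays where it is left. Once it is well on its way the rails keep the tab about 5 mm down.
- short_cover (a joint): How far the short case's cover is slid, in m: 0 shut and locked (1.5 mm of play), 0.056 fully open. The short case has the same build, width and height and the same tab, but is 140 mm long; heavy, does not move. It stands to the left or right of the long case.
Not all that is in view belongs to the job. Leave any yellow look-alike of the long_case alone.

How it is judged (in metres and radians):
At the end, for the whole second after the job is handed in: The long case's cover is slid fully open (to within 12 mm of its 80 mm travel) and at rest; the short case's cover is still shut (within 6 mm) (value of joint long_cover above 0.068 m and velocity of joint long_cover between -0.01 and 0.01 m/s and value of joint short_cover below 0.006 m); the robot touches nothing.
It fails at once if the short case's cover is slid open (more than 6 mm) (value of joint short_cover above 0.006 m).
It also fails if it takes over 32 s, if anything falls off the work surface, if the arm or the gripper's body presses on something with over 40 N, if the wrist force passes 120 N, or if a joint passes its speed limit or range.

## Working session

There is one attempt and no reset: what is moved stays moved. The work goes in short steps, Python scripts to look and compute and a tool call to move; the robot and the scene stay as the last step left them, time stands still between calls to the robot, and variables do not carry over. Pictures are saved under pics/ and viewed, about 8 in all and at most 12, crops included, and the job is handed in when it is done.

Besides the shell and the picture viewer there is one more tool, called as name(argument=value, ...), one argument or row to a line, values as JSON. servo_tool: Moves the arm, as the interface text tells. Its arguments: {"type":"object","properties":{"angular":{"type":"array"},"slide":{"type":"array"},"claw":{"type":"array"}},"required":["angular","slide","claw"]}

```bash
mkdir -p pics; ls
python3 - <<'E'
from station import env, eyes
import cv2,numpy as np
s=env.read_state(); print(s)
for n in ("top","side"):
    d=eyes.get_image(n); cv2.imwrite(f"pics/{n}1.png",d["frame"]); np.savez(f"{n}1.npz",**d)
    print(n,d["fx"],d["cx"],d["cy"],np.round(d["world_from_camera"],3).tolist())
E
```

```text
pics
{'time': 0.0, 'qpos': array([1.05769591e+00, 3.78126981e-01, 7.96098600e-02, 1.27443015e+00,
       1.80968502e-06, 1.46049084e+00]), 'qd': array([-1.75574874e-04, -1.46336465e-03, -2.84481623e-03,  3.04997122e-05,
        1.11968299e-03, -3.82934962e-04]), 'effort': array([-6.74404873e-04, -4.63604629e+01,  2.69875896e+01,  2.08656234e-02,
       -3.89491979e-04, -7.40952515e-06]), 'eef_pos': array([225.23935976, 528.71251176, 403.7178106 ]), 'eef_rot': array([-3.30687039e-04,  2.00038635e-01,  9.79787420e-01, -1.02337064e-03]), 'force': array([-0.45509318, -0.17224135,  0.37891441]), 'torque': array([ 0.02895456,  0.00406938, -0.00643539]), 'finger_gap': 85.58801981883377}
top 410.96176768322647 260.6939581677154 192.30118810543615 [[0.025, -0.991, 0.133, 363.184], [-1.0, -0.025, 0.005, 238.149], [-0.002, -0.133, -0.991, 1344.558], [0.0, 0.0, 0.0, 1.0]]
side 367.9200304435286 259.05956599111283 187.6599451289673 [[-0.889, -0.252, 0.383, -23.003], [-0.458, 0.455, -0.764, 1339.803], [0.019, -0.854, -0.519, 816.489], [0.0, 0.0, 0.0, 1.0]]
```

View pics/top1.png

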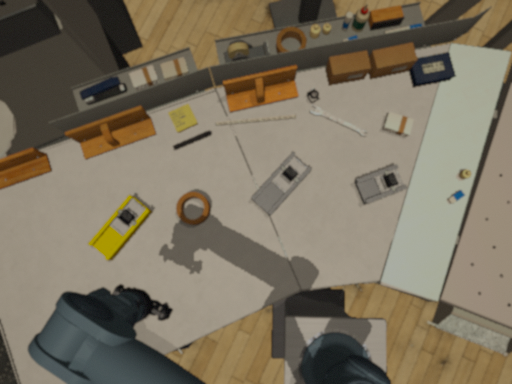

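View pics/side1.png

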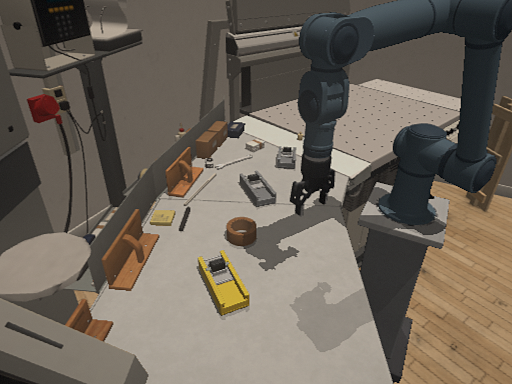

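The top view shows the long grey case at about (281,183), with its tab at (290,174) and so opening toward the lower left. The short case is at (380,183). The yellow decoy is at (122,226). Next I fit the long case from depth.

```bash
cat > h.py <<'E'
import numpy as np, cv2
def cloud(d,T):
    z=d["z_map"]; v,u=np.mgrid[:z.shape[0],:z.shape[1]]
    P=np.stack([(u-d["cx"])/d["fx"]*z,(v-d["cy"])/d["fy"]*z,z,np.ones_like(z)],-1)@np.asarray(T).T
    P[z==0]=np.nan; return P[...,:3]
E
python3 - <<'E'
from h import *
from scipy import ndimage as N
d=np.load("top1.npz"); P=cloud(d,d["world_from_camera"])
for nm,(a,b,c,e) in dict(long=(140,225,240,320),short=(155,210,345,412)).items():
    Q=P[a:b,c:e]; m=Q[...,2]>20
    l,n=N.label(m); k=1+np.argmax(N.sum(m,l,range(1,n+1))); q=Q[l==k]
    print(nm,len(q),np.percentile(q[:,2],[2,50,90,99]), "table",np.nanmedian(Q[Q[...,2]<12][:,2]))
    r=cv2.minAreaRect(q[:,:2].astype(np.float32)); print(r, cv2.boxPoints(r).round(1).tolist())
    g=d["frame"][a:b,c:e].max(-1)
    t=(l==k)&(g<60); print("tab",t.sum(),Q[t].mean(0),np.percentile(Q[t][:,2],[10,50,90]))
E
```

```text
long 1631 [25.70328837 36.73544536 52.93133266 65.59554776] table 0.5563978696891354
((569.64453125, 180.6935577392578), (84.25739288330078, 200.17327880859375), 49.404239654541016) [[466.20001220703125, 213.8000030517578], [618.2000122070312, 83.5999984741211], [673.0999755859375, 147.60000610351562], [521.0999755859375, 277.79998779296875]]
tab 93 [597.63615483 155.56051384  61.26879919] [56.92760187 60.77840811 66.63093233]
short 1163 [24.03180557 38.7811286  57.35235306 66.55340692] table 0.5781556180122607
((575.683349609375, -140.0980682373047), (85.09323120117188, 142.0513458251953), 21.894079208374023) [[509.70001220703125, -90.0999984741211], [562.7000122070312, -221.89999389648438], [641.5999755859375, -190.10000610351562], [588.7000122070312, -58.29999923706055]]
tab 107 [ 585.25353453 -161.78872999   60.9488885 ] [56.69218648 60.70753884 66.55390085]
```

```bash
cat >> h.py <<'E'
from scipy.spatial.transform import Rotation as R
C=np.array([569.6,180.7,0]); X=np.array([-.7595,.6505,0]); Y=np.array([-.6505,-.7595,0])
def goal(s,cx,tipz,cy=0):
    q=s["eef_rot"]; r=R.from_quat([q[1],q[2],q[3],q[0]])
    t=C+cx*X+cy*Y+[0,0,tipz+173]
    G=R.from_matrix(np.c_[X,-np.cross(X,[0,0,1])*-1*-1,[0,0,-1]])
    Zt=np.array([0,0,-1.]); G=R.from_matrix(np.c_[X,np.cross(Zt,X),Zt])
    d=s["eef_pos"]-C
    print("t",round(s["time"],2),"tip case",np.round([d@X,d@Y,s["eef_pos"][2]-173],1),"F case",np.round([s["force"]@X,s["force"]@Y,s["force"][2]],1),"gap",round(s["finger_gap"],1))
    print("slide cm",np.round(r.inv().apply(t-s["eef_pos"])/10,2),"ang",np.round((r.inv()*G).as_rotvec(),3))
E
sed -i '/\*-1\*-1/d' h.py
python3 -c "
from h import *; from station import env
goal(env.read_state(),-45,130)"
```

```text
t 0.1 tip case [487.9 -40.4 230.9] F case [-0.6  0.2  0.2] gap 85.4
slide cm [-49.61 -19.86  10.11] ang [-0.002  0.     0.305]
```

servo_tool(
  angular=[
    [0, 0, 0.1],
    [0, 0, 0.2],
    [0, 0, 0.305],
    [0, 0, 0.305],
    [0, 0, 0.305],
    [0, 0, 0.305],
    [0, 0, 0.305],
    [0, 0, 0.305],
  ],
  slide=[
    [-4.5, -1.8, 0],
    [-9, -3.6, 0],
    [-13.5, -5.4, 0],
    [-18, -7.2, 0.5],
    [-22.5, -9, 1],
    [-27, -10.8, 1.5],
    [-31.5, -12.6, 2],
    [-36, -14.4, 3],
  ],
  claw=[1, 1, 1, 1, 1, 1, 1, 1],
)

```text
time: 0.9
eef_pos: [501.1, 253.5, 374.1]
eef_rot: [0.0, 0.347, 0.938, -0.001]
force: [1.4, -0.2, 0.6]
finger_gap: 0.2
```

```bash
python3 -c "
from h import *; from station import env
goal(env.read_state(),-45,130)"
```

```text
t 0.9 tip case [ 99.3 -10.8 201.1] F case [-1.2 -0.8  0.6] gap 0.2
slide cm [-14.43  -1.07   7.12] ang [-0.001  0.001  0.   ]
```

servo_tool(
  angular=[
    [0, 0, 0],
    [0, 0, 0],
    [0, 0, 0],
    [0, 0, 0],
    [0, 0, 0],
    [0, 0, 0],
  ],
  slide=[
    [-4, -0.3, 1.5],
    [-8, -0.6, 3.5],
    [-12, -0.9, 5.5],
    [-14.4, -1.1, 7.1],
    [-14.4, -1.1, 7.1],
    [-14.4, -1.1, 7.1],
  ],
  claw=[1, 1, 1, 1, 1, 1],
)

```text
time: 1.5
eef_pos: [603.0, 151.1, 302.3]
eef_rot: [-0.001, 0.347, 0.938, -0.001]
force: [0.6, 0.8, -0.2]
finger_gap: 0.2
```

Run:
```python
from h import *; from station import env,eyes
s=env.read_state(); goal(s,-45,75)
d=eyes.get_image("wrist"); cv2.imwrite("pics/w1.png",d["frame"])
q=s["eef_rot"]; T=np.eye(4); T[:3,:3]=R.from_quat([q[1],q[2],q[3],q[0]]).as_matrix(); T[:3,3]=s["eef_pos"]
P=cloud(d,T@d["hand_eye"]); D=P-C; cx=D@X; cy=D@Y; z=P[...,2]
m=(abs(cx)<110)&(abs(cy)<50)&(z>53)&(z<80)
print(m.sum())
if m.sum():
  for lo,hi in((53,62),(64,72)):
    k=m&(z>lo)&(z<hi); print(lo,k.sum(),np.percentile(cx[k],[1,50,99]),np.percentile(cy[k],[1,50,99]),np.median(z[k]))
k=(abs(cx)<120)&(abs(cy)<55)&(z>44)&(z<51); print("rails",np.percentile(cx[k],[1,99]),np.percentile(cy[k],[1,99]))
```

```text
t 1.5 tip case [-44.6   0.7 129.3] F case [ 0.1 -1.1 -0.2] gap 0.2
slide cm [-0.04  0.09  5.43] ang [-0.003 -0.001 -0.   ]
1959
53 1578 [-57.30757198 -42.12809056 -22.61625584] [-20.47177399  -1.29660704  18.4585273 ] 57.88516154130579
64 255 [-28.1220721  -25.46033889 -22.89834665] [-19.98509503  -1.17256447  17.69026715] 64.76151872120442
rails [-96.59339703  97.95378347] [-42.58064288  40.40005327]
```

View pics/w1.png

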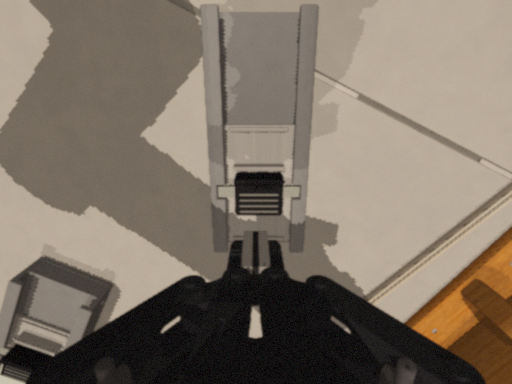

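The wrist view confirms it: the tab is at pixels (258,193) with its ridge on the +x side, at x≈-28 to -23 mm. The fit agrees to about 1 mm. I'll descend to just above the tab.

servo_tool(
  angular=[
    [0, 0, 0],
    [0, 0, 0],
    [0, 0, 0],
    [0, 0, 0],
  ],
  slide=[
    [0, 0.1, 3.5],
    [0, 0.1, 6],
    [0, 0.1, 6.6],
    [0, 0.1, 6.6],
  ],
  claw=[1, 1, 1, 1],
)

```text
time: 1.95
eef_pos: [602.5, 153.4, 237.1]
eef_rot: [-0.001, 0.346, 0.938, -0.001]
force: [-0.6, 0.3, -0.9]
finger_gap: 0.0
```

servo_tool(
  angular=[
    [0, 0, 0],
    [0, 0, 0],
    [0, 0, 0],
    [0, 0, 0],
    [0, 0, 0],
  ],
  slide=[
    [0, 0, 0.3],
    [0, 0, 0.6],
    [0, 0, 0.9],
    [0, 0, 1],
    [0, 0, 1],
  ],
  claw=[1, 1, 1, 1, 1],
)

```text
time: 2.45
eef_pos: [603.2, 153.7, 228.1]
eef_rot: [-0.0, 0.346, 0.938, 0.0]
force: [0.9, 2.3, 3.9]
finger_gap: -0.4
```

```bash
python3 -c "
from h import *; from station import env
goal(env.read_state(),-45,52)"
```

```text
t 2.45 tip case [-43.1  -1.4  55.1] F case [ 0.8 -2.4  3.9] gap -0.4
slide cm [-0.19 -0.14  0.31] ang [-0.    -0.001  0.002]
```

servo_tool(
  angular=[
    [0, 0, 0],
    [0, 0, 0],
    [0, 0, 0],
  ],
  slide=[
    [0, 0, 0.2],
    [0, 0, 0.4],
    [0, 0, 0.4],
  ],
  claw=[1, 1, 1],
)

```text
time: 2.75
eef_pos: [603.3, 153.8, 224.4]
eef_rot: [-0.0, 0.346, 0.938, 0.0]
force: [-0.5, 1.6, 5.4]
finger_gap: 0.1
```

servo_tool(
  angular=[
    [0, 0, 0],
    [0, 0, 0],
    [0, 0, 0],
    [0, 0, 0],
  ],
  slide=[
    [0.5, 0, 0.1],
    [1, 0, 0.1],
    [1.5, 0, 0.1],
    [2, 0, 0.1],
  ],
  claw=[1, 1, 1, 1],
)

```text
time: 3.15
eef_pos: [588.8, 166.1, 224.4]
eef_rot: [0.002, 0.346, 0.938, -0.0]
force: [1.0, -2.2, 6.1]
finger_gap: -0.1
```

```bash
python3 -c "
from h import *; from station import env
goal(env.read_state(),35,52)"
```

```text
t 3.15 tip case [-24.1  -1.4  51.4] F case [-2.2  1.   6.1] gap -0.1
slide cm [ 5.91 -0.13 -0.08] ang [0.001 0.003 0.001]
```

servo_tool(
  angular=[
    [0, 0, 0],
    [0, 0, 0],
    [0, 0, 0],
    [0, 0, 0],
    [0, 0, 0],
    [0, 0, 0],
    [0, 0, 0],
    [0, 0, 0],
  ],
  slide=[
    [0.7, 0, 0],
    [1.4, 0, 0],
    [2.1, 0, 0],
    [2.8, 0, 0],
    [3.5, 0, 0],
    [4.2, 0, 0],
    [4.9, 0, 0],
    [5.5, 0, 0],
  ],
  claw=[1, 1, 1, 1, 1, 1, 1, 1],
)

```text
time: 3.95
eef_pos: [547.5, 201.4, 224.7]
eef_rot: [0.003, 0.346, 0.938, -0.001]
force: [0.2, -1.0, 6.2]
finger_gap: -0.4
```

servo_tool(
  angular=[
    [0, 0, 0],
    [0, 0, 0],
    [0, 0, 0],
    [0, 0, 0],
    [0, 0, 0],
    [0, 0, 0],
  ],
  slide=[
    [0.3, 0, 0],
    [0.6, 0, 0],
    [0.8, 0, 0],
    [1.0, 0, 0],
    [1.2, 0, 0],
    [1.2, 0, 0],
  ],
  claw=[1, 1, 1, 1, 1, 1],
)

```text
time: 4.55
eef_pos: [539.5, 208.6, 225.2]
eef_rot: [0.005, 0.347, 0.938, -0.001]
force: [1.5, -1.4, 5.1]
finger_gap: -0.1
```

```bash
python3 -c "
from h import *; from station import env
goal(env.read_state(),35,52)"
```

```text
t 4.55 tip case [41.  -1.6 52.2] F case [-2.   0.1  5.1] gap -0.1
slide cm [-0.6  -0.16  0.02] ang [ 0.001  0.01  -0.   ]
```

servo_tool(
  angular=[
    [0, 0, 0],
    [0, 0, 0],
    [0, 0, 0],
    [0, 0, 0],
  ],
  slide=[
    [0.2, 0, 0],
    [0.4, 0, 0],
    [0.6, 0, 0],
    [0.6, 0, 0],
  ],
  claw=[1, 1, 1, 1],
)

```text
time: 4.95
eef_pos: [537.5, 210.7, 226.3]
eef_rot: [0.01, 0.348, 0.937, -0.003]
force: [7.0, -9.7, 4.9]
finger_gap: -0.2
```

```bash
python3 -c "
from h import *; from station import env
goal(env.read_state(),35,52)"
```

```text
t 4.95 tip case [43.9 -1.9 53.3] F case [-11.6   2.8   4.9] gap -0.2
slide cm [-0.89 -0.19  0.15] ang [ 0.001  0.021 -0.002]
```

Force along the case has risen to 11.6 N, so the cover is at its end stop. I'll back off slightly, lift, and check.

servo_tool(
  angular=[
    [0, 0, 0],
    [0, 0, 0],
    [0, 0, 0],
    [0, 0, 0],
    [0, 0, 0],
    [0, 0, 0],
    [0, 0, 0],
    [0, 0, 0],
  ],
  slide=[
    [-0.3, 0, -0.4],
    [-0.4, 0, -1.5],
    [-0.4, 0, -3.5],
    [-0.4, 0, -6],
    [-0.4, 0, -8],
    [-2, 0, -10],
    [-5, 0, -10],
    [-5, 0, -10],
  ],
  claw=[1, 1, 1, 1, 1, 1, 1, 1],
)

```text
time: 5.75
eef_pos: [575.5, 178.0, 328.2]
eef_rot: [0.011, 0.349, 0.937, -0.003]
force: [-0.5, 0.6, -0.9]
finger_gap: -0.0
```

Run:
```python
from h import *; from station import env,eyes
s=env.read_state(); goal(s,-45,75)
d=eyes.get_image("wrist"); cv2.imwrite("pics/w2.png",d["frame"])
q=s["eef_rot"]; T=np.eye(4); T[:3,:3]=R.from_quat([q[1],q[2],q[3],q[0]]).as_matrix(); T[:3,3]=s["eef_pos"]
P=cloud(d,T@d["hand_eye"]); D=P-C; cx=D@X; cy=D@Y; z=P[...,2]
k=(abs(cx)<110)&(abs(cy)<25)&(z>50)&(z<80); print(k.sum(),np.percentile(cx[k],[1,50,99]),np.median(z[k]))
d=eyes.get_image("top"); cv2.imwrite("pics/top2.png",cv2.resize(d["frame"][130:230,220:420],None,fx=4,fy=4))
Q=cloud(d,d["world_from_camera"])[155:210,345:412]; t=(Q[...,2]>20)&(d["frame"][155:210,345:412].max(-1)<60); print("short tab",Q[t].mean(0))
```

```text
t 5.75 tip case [ -6.2  -1.8 155.2] F case [ 0.8 -0.1 -0.9] gap -0.0
slide cm [-3.7  -0.18  8.1 ] ang [ 0.002  0.022 -0.005]
1847 [21.84698815 39.95091902 56.52209931] 53.662933427695606
short tab [ 585.44854142 -161.43664255   61.38863162]
```

View pics/w2.png

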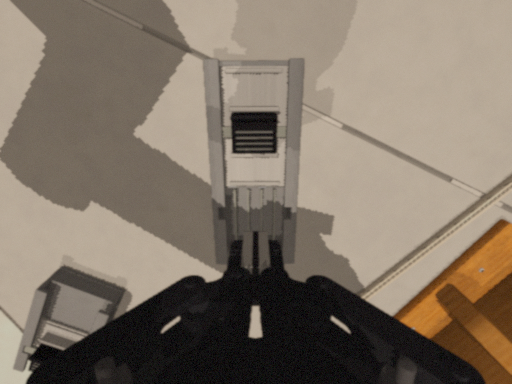

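The tab is now at pixels (255,132). It moved from -57…-23 to 22…56.5 mm, about 79 mm of travel, so the cover is open. The short case's tab hasn't moved and the arm is clear.

```bash
python3 -c "
from station import env
print(env.hand_in())"
```

```text
the job is handed in; nothing more can be done
None
```

The long case's cover is open and I handed the job in at about 6 s on the robot's clock. `hand_in` reports no verdict.

I pressed the tab about 7 mm down with the closed fingertips (about 5–6 N) and slid the cover along the case's +x. At the end stop the force along the case rose to about 12 N, and I then lifted the arm clear.

Last checks:
- **Long cover:** the wrist camera's depth map shows the tab moved about 79 mm of its 80 mm travel.
- **Short cover:** its tab is within 0.5 mm of where it started in the top view, so it is still shut.
- **Arm:** the tool is about 100 mm above the case and the wrist force is near zero (about 1 N, within noise).

No check failed or disagreed. Pushing against the stop left the tool tilted by about 0.02 rad, which had no effect.

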